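Charge the mill jar with grinding balls

TASK

Slide the blue sled with the funnel jar fully home on the stand's two steel pegs, so that the funnel stands under the lip of the pan. Then push the red lever over to tip the pan, so that all six grinding balls drop through the funnel into the jar, and let the pan come back down level. Leave the sled home and the other things on the bench where they are.

Things in the scene. Friction and masses are not known exactly. Their poses are not given: they have to be found in the camera images.
- stand: Grey stand fixed to the bench; carries a steel tipping pan between two uprights (outer faces at x = -72 and +72 mm). Origin on the bench straight below the pan's hinge. Own axes: hinge along x, the pan pours towards +y, z up. Pan: inside 70 mm wide, walls 38 mm high, from 135 mm behind the hinge (-y) to its lip 22 mm ahead (+y).
- dock (a point): Point on the bench 45 mm ahead (+y) of the hinge: the sled's origin is here when home. The two steel pegs, 8 mm thick, 40 mm high, stand on the bench at x = -30 and +30, y = +16 mm in the stand's frame. A thin bright sheet marks where the sled belongs.
- hinge (a point): Centre of the pan's hinge, 185 mm above the bench.
- pan (a joint): Tipping angle of the pan, rad: 0 = level, resting; grows as the tail lifts and the lip dips; stop at 1.05. Let go, the pan swings back down slowly by its own weight.
- lever_grip (a point): Middle of the lever's red grip bar: level, parallel to the stand's x, 16 mm thick, 56 mm long, on a crank arm fixed to the pan, 106 mm to the stand's -x side. It circles the hinge line at 110 mm: at joint 0 it leans 0.52 rad from upright towards the stand's -y. Pushing it towards +y (3 to 5 N) tips the pan.
- pan_lip (a point): Middle of the pan's pouring lip, on top of a 3 mm high weir that holds the balls back until the pan has tipped some 0.6 to 0.7 rad.
- sled: Blue plate, 100 mm wide (x), from y = -51 (nose) to +140 mm, 12 mm thick, free to slide on the bench; about 0.6 kg with the clear jar fixed on it (68 mm across, 12 to 88 mm up, 60 mm bore). Origin on the bench under the jar's axis; z up. Home, its axes are parallel to the stand's.
- sled_nose (a point): Middle of the sled's nose edge, 46 mm ahead (-y) of the jar's axis, 12 mm up. The nose has two round-edged slots, 16 mm wide, at x = -30 and +30 mm, with bottoms at y = -25 mm; home, a peg lies in each, against the bottom.
- sled_handle (a point): Top centre of the sled's upright black handle plate, 115 mm behind (+y of) the jar's axis: 16 mm thick (sled's x), 44 mm long (sled's y), top 87 mm above the bench, 75 mm tall.
- funnel (a point): Centre of the mouth of the wide orange funnel fixed on the jar: rim 128 mm across, 150 mm above the bench; throat 54 mm.
- jar_floor (a point): Centre of the jar's inner floor, 17 mm above the bench.
- ball0_center (a point): Centre of a white ceramic grinding ball, 26 mm across, 34 g; it starts in the pan.
- ball1_center (a point): Centre of a white ceramic grinding ball, 26 mm across, 34 g; it starts in the pan.
- ball2_center (a point): Centre of a white ceramic grinding ball, 26 mm across, 34 g; it starts in the pan.
- ball3_center (a point): Centre of a white ceramic grinding ball, 26 mm across, 34 g; it starts in the pan.
- ball4_center (a point): Centre of a white ceramic grinding ball, 26 mm across, 34 g; it starts in the pan.
- ball5_center (a point): Centre of a white ceramic grinding ball, 26 mm across, 34 g; it starts in the pan.
- vase: Bystander, leave alone: terracotta vase, 135 mm tall, 96 mm across; origin at its underside.
- glaze: Bystander, leave alone: white glaze jar with blue cap, 110 mm tall, 72 mm across; origin at its underside.
- pigment: Bystander, leave alone: amber glass jar with black cap, 90 mm tall, 64 mm across; origin at its underside.
- bowl: Bystander, leave alone: white bowl, 116 mm across, 60 mm tall; origin at its underside.
- mug: Bystander, leave alone: terracotta mug, 80 mm across, 90 mm tall; origin at its underside.
- rib: Bystander, leave alone: spatula lying on the bench, 190 mm long; origin at its underside.
- brush: Bystander, leave alone: brush lying on the bench, 180 mm long; origin at its underside.

How it is judged:
By the outcome, as a careful person would: the job done as asked, in the order asked, and still so for the second after the job is handed in, with the robot touching nothing.
It also fails if it takes over 69 s, if anything falls off the work surface, if the arm or the gripper's body presses on something with over 40 N, if the wrist force passes 120 N, or if a joint passes its speed limit or range.

ROBOT

A 7-joint arm with a two-finger parallel gripper is mounted at the origin on the work surface. World frame = base frame: x ahead of the robot, y to its left, z up, the work surface at z = 0. Lengths are in mm, angles in rad, forces in N, time in s.
With the tool pointing down it reaches from about 425 to 800 mm from the base axis. Payload 8.3 kg.
Tool frame: the origin (TCP) lies midway between the tips of the shut fingers; the grasp point (between the pads) lies 19 mm behind it (ctrl.tcp_to_grasp is the distance from the TCP to the grasp point, in mm); z points along the fingers, y is the line along which they close (so a half turn about z gives the same grasp; the last joint's range is limited). The gripper opens to 85 mm and grips with 20 to 120 N. Pads are 22 mm wide; open, the fingers measure 114 mm over their backs; the gripper's body (76 mm by 85 mm) begins 54 mm behind the grasp point. The pads swing forward as they close: fully open they stand 13 mm farther back than shut.
Start: joints at [-1.3, 0.383, 0.016, 1.37, -0.006, 1.388, -0.046], TCP at [204.72, 590.502, 231.279] pointing down, gripper open.
Joint ranges: [-2.95, 2.95], [-0.25, 2.06], [-1.52, 1.56], [0.18, 2.33], [-1.44, 4.58], [0.02, 2.06], [-3.01, 3.01]. Speed limits (rad/s): [2.39, 2.39, 3.01, 3.01, 3.14, 3.14, 3.14].

INTERFACE

Orientations are given as a unit quaternion [x, y, z, w].
In Python, from cell import sensors, optics, ctrl gives the robot as it stands.
- The arm moves only by the tool jog_arm, never from a script. Its argument "targets" is a list of rows, each a list of 5 numbers: the shift along the tool's x, y, z in m, then the turn about the tool's z in degrees, then the finger opening in m, from 0 to 0.0854. A call has 1 to 5 rows; each row is the pose to reach, as a shift and turn from the pose commanded when the call began, along the tool's axes at that moment; what a row does not reach only later rows make up. A row lasts 1/12 s, in which the tool goes at most 41.7 mm and 7.16 degrees, less where a joint would pass 70% of its speed; a pose out of reach is approached as far as the arm can. A call with a gripper value outside its range is refused whole. The fingers move at their own pace and stop on an object; "squeeze" is the grip in N (left out, the last holds). Time passes only in rows, so rows that repeat a pose let the fingers close. It gives the time, the measured TCP pose, the force, the opening and the grip force at its end, in the units of the state.
- sensors.state(): the state, without advancing time (a new reading comes with each control period).
- optics.read_camera(name): name is "scene" or "top" or "wrist"; returns the picture (420x560x3 uint8, blue, green, red); there is no depth.
- optics.camera_model(name): a dict with "mtx" (3x3 intrinsics, pixels), "distortion" ([k1, k2, p1, p2, k3] as OpenCV has them; the pictures are not rectified), "world_from_camera" (4x4, takes a point from camera to world coordinates). Camera axes: x right, y down, z forward; pixel columns grow to the right and rows downward; lengths in mm; the calibration is good to about 2 mm. A picture is of the moment at which its call begins: read the wrist's pose just before it. camera_model takes no time and is no camera call; for the wrist camera it gives the pose at the moment of the call.
- ctrl.hand_in(): hands the job in; it is judged then, once.
The state is a dict: "t": time; "joint_positions": joint angles; "qvel": joint speeds; "tau": joint torques, N m; "ee_pos": TCP position; "orientation": TCP orientation; "wrist_force": force on the tool from outside, world axes, zero at the start; "wrist_torque": the same for the moment, N m; "grip_width": finger opening in mm; "grasp_force": force on a finger pad.
Only numpy, scipy, OpenCV 4.12 (cv2) and the standard library are available. Lean on these libraries where they do the work, as an engineer would, in place of code of your own. Each camera call takes 0.05 s, during which the arm holds its last target. There are 200 camera calls.

## Working session

There is one attempt and no reset: what is moved stays moved. The work goes in short steps, Python scripts to look and compute and a tool call to move; the robot and the scene stay as the last step left them, time stands still between calls to the robot, and variables do not carry over. Pictures are saved under pics/ and viewed, at most 10 in all, crops included, and the job is handed in when it is done.

Besides the shell and the picture viewer there is one more tool, called after "Emit:" in YAML: its name, and indented under it one key for each argument. jog_arm: Moves the arm, as the interface text tells. Its arguments: {"type":"object","properties":{"targets":{"type":"array","items":{"type":"array","items":{"type":"number"}}},"squeeze":{"type":"number"}},"required":["targets"]}

```bash
mkdir -p pics; cat > h.py <<'E'
import numpy as np, cv2
from cell import sensors, optics, ctrl
def snap(n,f):
    m=optics.camera_model(n); im=optics.read_camera(n); cv2.imwrite('pics/'+f,im); return im,m
def plane(m,px,z):
    px=np.array(px,float).reshape(-1,1,2)
    u=cv2.undistortPoints(px,np.array(m['mtx'],float),np.array(m['distortion'],float))[:,0]
    T=np.array(m['world_from_camera'],float); d=np.c_[u,np.ones(len(u))]@T[:3,:3].T; o=T[:3,3]
    return o+d*((z-o[2])/d[:,2])[:,None]
def proj(m,P):
    T=np.linalg.inv(np.array(m['world_from_camera'],float))
    P=np.array(P,float).reshape(-1,3)
    r,_=cv2.Rodrigues(T[:3,:3]); return cv2.projectPoints(P,r,T[:3,3],np.array(m['mtx'],float),np.array(m['distortion'],float))[0][:,0]
E
python3 - <<'E'
from h import *
for n in('scene','top'):
    im,m=snap(n,n+'0.png'); print(n,np.round(m['world_from_camera'],3).tolist(),np.round(m['mtx'],1).tolist())
s=sensors.state(); print(s)
E
```

```text
scene [[-0.803, 0.32, -0.503, 1275.213], [0.596, 0.403, -0.694, 924.616], [-0.02, -0.857, -0.515, 901.363], [0.0, 0.0, 0.0, 1.0]] [[416.3, 0.0, 273.1], [0.0, 416.3, 217.2], [0.0, 0.0, 1.0]]
top [[0.006, -0.998, 0.068, 482.959], [-1.0, -0.007, -0.012, -8.737], [0.012, -0.068, -0.998, 1172.35], [0.0, 0.0, 0.0, 1.0]] [[383.0, 0.0, 280.5], [0.0, 383.0, 210.1], [0.0, 0.0, 1.0]]
{'t': 0.1, 'joint_positions': array([-1.29993167,  0.38417669,  0.01640888,  1.37103927, -0.00630391,
        1.3882171 , -0.04651791]), 'qvel': array([ 1.30533012e-03, -1.18277124e-03,  1.08241221e-04, -4.11949265e-03,
       -7.71744955e-05,  1.49319934e-04, -5.33713857e-04]), 'tau': array([ 4.52605964e-03, -6.29144382e+01,  8.48087166e-01, -3.72759461e+01,
        1.66021613e-02,  1.05874203e-02,  3.21015619e-06]), 'ee_pos': array([204.58385118, 590.08533606, 230.36948291]), 'orientation': array([ 1.66102101e-01,  9.86108153e-01, -8.85733929e-04, -1.30957414e-04]), 'wrist_force': array([ 0.38865252, -0.53204021, -0.00189672]), 'wrist_torque': array([0.05686566, 0.04873104, 0.00601058]), 'grasp_force': 0.0, 'grip_width': 85.44971125847555}
```

View pics/top0.png

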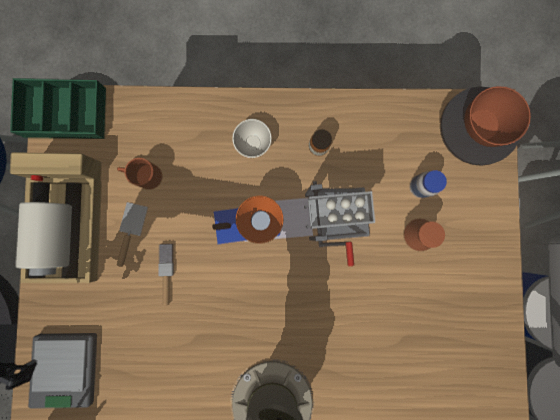

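View pics/scene0.png

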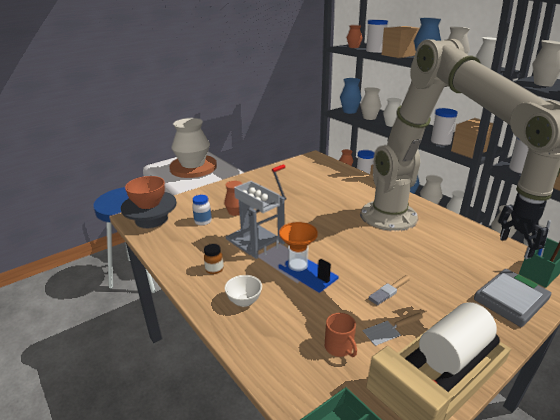

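```bash
python3 - <<'E'
from h import *
im=cv2.imread('pics/top0.png'); m=optics.camera_model('top')
cv2.imwrite('pics/crop.png',cv2.resize(im[175:275,205:385],None,fx=4.4,fy=4.4,interpolation=cv2.INTER_CUBIC))
hsv=cv2.cvtColor(im,cv2.COLOR_BGR2HSV)
def blob(lo,hi,roi,name,z):
    x0,y0,x1,y1=roi; k=cv2.inRange(hsv,lo,hi); q=np.zeros_like(k); q[y0:y1,x0:x1]=k[y0:y1,x0:x1]
    c=max(cv2.findContours(q,0,2)[0],key=cv2.contourArea)
    r=cv2.minAreaRect(c); b=cv2.boxPoints(r)
    print(name,np.round(r[0],1),np.round(r[1],1),'ctr',np.round(plane(m,[r[0]],z)[0],1)); print(np.round(plane(m,b,z)[:,:2],1).tolist()); return c
blob((0,150,90),(8,255,255),(335,235,365,275),'grip',280.5+4)
c=blob((5,150,90),(16,255,255),(225,185,295,255),'funnel',150)
print(cv2.fitEllipse(c), plane(m,[cv2.fitEllipse(c)[0]],150))
blob((105,120,40),(130,255,255),(205,195,300,260),'sled',12)
blob((0,0,0),(180,255,45),(208,215,236,235),'handle',87)
E
```

```text
grip [349.5 253.5] [23.4  6. ] ctr [ 444.2 -179.   284.5]
[[470.3, -169.9], [471.7, -183.7], [418.1, -188.1], [416.8, -174.4]]
funnel [259.  218.5] [46. 46.] ctr [529.6  36.5 150. ]
[[529.0, 123.0], [616.9, 37.3], [530.2, -50.3], [443.3, 35.6]]
((259.15191650390625, 218.708251953125), (45.72957992553711, 46.11833572387695), 152.5456085205078) [[529.05466163  36.04865588 150.        ]]
sled [228.6 235.4] [19.6 24.8] ctr [484.3 133.6  12. ]
[[494.9, 180.1], [527.2, 113.1], [473.7, 87.1], [441.7, 154.1]]
handle [228. 225.] [2. 4.] ctr [513.5 126.6  87. ]
[[516.3, 132.3], [516.4, 121.0], [510.7, 120.9], [510.7, 132.2]]
```

View pics/crop.png

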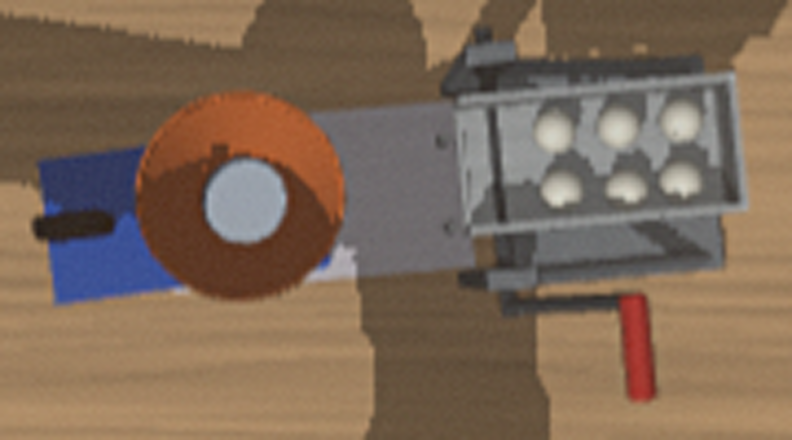

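```bash
cat >> h.py <<'E'
def R2(a): return np.array([[np.cos(a),-np.sin(a)],[np.sin(a),np.cos(a)]])
def to(P,yaw=None):
    """tool-frame shift (m) and turn (deg) to bring TCP to P with tool y along yaw (mod pi)"""
    from scipy.spatial.transform import Rotation as Ro
    s=sensors.state(); R=Ro.from_quat(s['orientation']).as_matrix()
    d=R.T@(np.array(P)-s['ee_pos'])/1000; a=np.arctan2(R[1,1],R[0,1])
    t=0 if yaw is None else np.degrees((a-yaw+np.pi/2)%np.pi-np.pi/2)
    print('t',round(s['t'],2),'at',np.round(s['ee_pos'],1),'shift',np.round(d,4),'turn',round(float(t),1),'toolyaw',round(float(np.degrees(a)),1),'j',np.round(s['joint_positions'],2))
E
python3 - <<'E'
from h import *
m=optics.camera_model('top')
c=lambda L:[[205+(x+.5)/4.4-.5,175+(y+.5)/4.4-.5] for x,y in L]
p=plane(m,c([(40,160),(55,303)]),12); print('sled tail',p.round(1).tolist()); d=p[0]-p[1]; ys=np.arctan2(d[1],d[0]); print('yaw',ys,np.hypot(*d[:2]))
print('sled O from tail',(p.mean(0)[:2]-R2(ys)@[0,140]).round(1))
h=plane(m,c([(69,227)]),87)[0]; print('handle',h.round(1)); 
O=np.array([529.05,36.05]); d=h[:2]-O; print('yaw from handle',np.arctan2(-d[0],d[1]),np.hypot(*d))
pan=plane(m,c([(460,95),(735,75),(745,208),(470,232)]),225); print('pan',pan.round(1).tolist())
for a,b in((1,0),(2,3)): d=pan[b]-pan[a]; print('yaw pan',np.arctan2(-d[0],d[1]),np.hypot(*d[:2]))
for yw in(.08,):
    H=np.array([444.2,-179.])+R2(yw)@[106,54.7]; print('hinge',H,'pegs',(H+R2(yw)@[-30,16]),(H+R2(yw)@[30,16]))
    lip=(pan[0]+pan[3])[:2]/2-R2(yw)@[0,22]; print('hinge from lip',lip)
print('pegs seen',plane(m,c([(440,140),(450,228)]),40).round(1).tolist())
to([h[0],h[1],231],ys)
E
```

```text
sled tail [[557.8, 179.7, 12.0], [459.9, 167.7, 12.0]]
yaw 0.12216344480008397 98.6602586204916
sled O from tail [525.9  34.8]
handle [510.  148.2  87. ]
yaw from handle 0.16825115129846954 113.78108388451517
pan [[582.5, -91.0, 225.0], [595.0, -246.6, 225.0], [519.7, -251.5, 225.0], [505.2, -96.7, 225.0]]
yaw pan 0.07989493944854242 156.11593299143453
yaw pan 0.09380092107227099 155.47598695381146
hinge [ 545.48964711 -116.0039891 ] pegs [ 514.30696082 -102.45260262] [574.11506319 -97.65772098]
hinge from lip [ 545.60013828 -115.76377986]
pegs seen [[571.4, -93.6, 40.0], [512.1, -100.4, 40.0]]
t 0.1 at [204.6 590.1 230.4] shift [-0.4333 -0.3174 -0.    ] turn 63.9 toolyaw 70.9 j [-1.3   0.38  0.02  1.37 -0.01  1.39 -0.05]
```

Emit:
jog_arm:
  targets:
    - [-0.0323, -0.0236, 0, 0, 0.085]
    - [-0.0646, -0.0473, 0, 0, 0.085]
    - [-0.097, -0.071, 0, 0, 0.085]
    - [-0.129, -0.0946, 0, 0, 0.085]
    - [-0.161, -0.118, 0, 0, 0.085]

```text
t: 0.52
ee_pos: [318.8, 424.3, 230.9]
orientation: [0.166, 0.986, -0.0, -0.0]
wrist_force: [1.1, 0.4, 1.0]
grip_width: 84.9
grasp_force: 0.0
```

Emit:
jog_arm:
  targets:
    - [-0.0323, -0.0236, 0, 0, 0.085]
    - [-0.0646, -0.0473, 0, 0, 0.085]
    - [-0.097, -0.071, 0, 0, 0.085]
    - [-0.129, -0.0946, 0, 0, 0.085]
    - [-0.161, -0.118, 0, 0, 0.085]

```text
t: 0.93
ee_pos: [432.2, 260.0, 231.1]
orientation: [0.166, 0.986, -0.0, -0.0]
wrist_force: [1.5, 0.8, 1.3]
grip_width: 84.9
grasp_force: 0.0
```

Emit:
jog_arm:
  targets:
    - [-0.03, -0.02, 0, 7, 0.085]
    - [-0.05, -0.04, 0, 14, 0.085]
    - [-0.075, -0.055, 0, 21, 0.085]
    - [-0.09, -0.066, 0, 28, 0.085]
    - [-0.09, -0.066, 0, 35, 0.085]

```text
t: 1.35
ee_pos: [497.2, 165.0, 231.1]
orientation: [0.461, 0.887, -0.001, 0.001]
wrist_force: [-0.4, -0.4, -0.5]
grip_width: 84.8
grasp_force: 0.0
```

```bash
python3 - <<'E'
from h import *
to([513,148,231],.125)
E
```

```text
t 1.35 at [497.2 165.  231.1] shift [-0.023   0.0032  0.0002] turn 28.0 toolyaw 35.1 j [-0.74  0.17  0.4   1.66 -0.06  1.33  0.29]
```

Emit:
jog_arm:
  targets:
    - [-0.01, 0.002, 0, 7, 0.085]
    - [-0.023, 0.003, 0, 14, 0.085]
    - [-0.023, 0.003, 0, 21, 0.085]
    - [-0.023, 0.003, 0, 28, 0.085]
    - [-0.023, 0.003, 0, 28, 0.085]

```text
t: 1.77
ee_pos: [510.8, 153.0, 230.8]
orientation: [0.659, 0.752, -0.0, -0.0]
wrist_force: [0.4, -0.4, -0.2]
grip_width: 85.1
grasp_force: 0.0
```

```bash
python3 - <<'E'
from h import *
to([513,148,231],.125)
im,m=snap('wrist','w1.png'); print(np.round(m['world_from_camera'],2).tolist())
E
```

```text
t 1.77 at [510.8 153.  230.8] shift [-0.0053  0.0015 -0.0002] turn 0.3 toolyaw 7.5 j [-0.75  0.19  0.46  1.64 -0.09  1.33 -0.14]
[[0.99, 0.13, 0.04, 500.5], [0.13, -0.94, -0.3, 230.61], [-0.0, 0.3, -0.95, 374.23], [0.0, 0.0, 0.0, 1.0]]
```

View pics/w1.png

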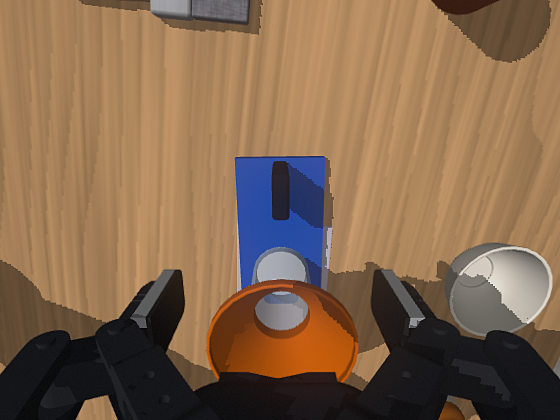

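```bash
python3 - <<'E'
from h import *
im=cv2.imread('pics/w1.png'); m=optics.camera_model('wrist'); hsv=cv2.cvtColor(im,cv2.COLOR_BGR2HSV)
print(hsv[150:225:4,281,2].tolist()); print(hsv[200,262:300].tolist())
k=cv2.inRange(hsv,(0,0,0),(180,255,60)); k[:, :265]=0;k[:,297:]=0;k[:150]=0;k[230:]=0
for r in (195,205,212): 
    x=np.where(k[r])[0]; print(r,x.min(),x.max()); print(plane(m,[[x.min()-.5,r],[x.max()+.5,r]],87).round(1).tolist())
print('front end',plane(m,[[281,219]],87).round(1).tolist())
t=plane(m,[[236,158],[326,156]],12); d=t[1]-t[0]; y=np.arctan2(d[1],d[0]); print('tail',t.round(1).tolist(),y,np.hypot(*d[:2]),'O',t.mean(0)[:2]-R2(y)@[0,140])
k=cv2.inRange(hsv,(5,150,60),(18,255,255)); c=max(cv2.findContours(k,0,2)[0],key=cv2.contourArea)
x,yy,w,h=cv2.boundingRect(c); print('funnel',x,yy,w,h)
l=c[c[:,0,0].argmin(),0]; r=c[c[:,0,0].argmax(),0]; print(plane(m,[l,r],150).round(1).tolist(), plane(m,[l,r],150).mean(0))
E
```

```text
[172, 177, 174, 45, 45, 42, 42, 45, 46, 47, 47, 48, 46, 47, 48, 48, 48, 43, 166]
[[111, 191, 164], [111, 192, 163], [111, 192, 163], [111, 195, 162], [111, 194, 164], [111, 194, 163], [111, 194, 164], [111, 196, 163], [111, 198, 169], [111, 199, 178], [0, 73, 35], [125, 62, 45], [123, 65, 47], [124, 74, 48], [124, 78, 49], [120, 65, 47], [126, 76, 47], [122, 68, 49], [126, 83, 49], [125, 71, 47], [120, 65, 47], [124, 81, 47], [124, 81, 47], [122, 71, 47], [126, 78, 46], [123, 73, 42], [129, 81, 41], [114, 143, 68], [112, 178, 109], [112, 174, 104], [113, 171, 103], [112, 175, 102], [112, 177, 101], [112, 175, 102], [112, 173, 102], [112, 175, 102], [113, 173, 103], [112, 168, 103]]
195 272 288
[[505.4, 152.6, 87.0], [520.6, 154.8, 87.0]]
205 272 288
[[506.6, 143.2, 87.0], [522.1, 145.4, 87.0]]
212 272 288
[[507.5, 136.5, 87.0], [523.1, 138.7, 87.0]]
front end [[517.2, 130.9, 87.0]]
tail [[462.2, 168.7, 12.0], [560.4, 184.8, 12.0]] 0.16263222151235018 99.50463734286309 O [533.98446761  38.60931414]
funnel 206 279 153 104
[[466.8, 41.9, 150.0], [594.5, 44.5, 150.0]] [530.68274218  43.19316652 150.        ]
```

```bash
python3 - <<'E'
from h import *
to([512.5,156,45],.14)
E
```

```text
t 1.82 at [510.7 153.3 230.9] shift [0.0025 0.0023 0.1859] turn -0.0 toolyaw 8.0 j [-0.75  0.19  0.46  1.64 -0.09  1.33 -0.13]
```

Emit:
jog_arm:
  targets:
    - [0.0025, 0.0023, 0.035, 0, 0.06]
    - [0.0025, 0.0023, 0.075, 0, 0.06]
    - [0.0025, 0.0023, 0.115, 0, 0.06]
    - [0.0025, 0.0023, 0.155, 0, 0.06]
    - [0.0025, 0.0023, 0.186, 0, 0.06]
  squeeze: 40

```text
t: 2.23
ee_pos: [511.3, 156.0, 42.3]
orientation: [0.655, 0.756, -0.001, -0.001]
wrist_force: [-0.6, -0.3, 0.2]
grip_width: 60.0
grasp_force: 0.0
```

Emit:
jog_arm:
  targets:
    - [0, 0, 0, 0, 0.03]
    - [0, 0, 0, 0, 0.01]
    - [0, 0, 0, 0, 0.01]
    - [0, 0, 0, 0, 0.01]
    - [0, 0, 0, 0, 0.01]

```text
t: 2.65
ee_pos: [514.6, 156.8, 47.9]
orientation: [0.657, 0.754, 0.002, 0.001]
wrist_force: [-0.2, -1.0, 6.2]
grip_width: 15.4
grasp_force: 40.1
```

Emit:
jog_arm:
  targets:
    - [0, 0, 0, 0, 0.01]
    - [0, 0, 0, 0, 0.01]
    - [0, 0, 0, 0, 0.01]
    - [0, 0, 0, 0, 0.01]

```text
t: 2.98
ee_pos: [514.6, 156.8, 47.8]
orientation: [0.657, 0.754, 0.002, 0.001]
wrist_force: [-0.6, -0.3, 8.4]
grip_width: 15.2
grasp_force: 40.3
```

```bash
python3 - <<'E'
from h import *
to([512.5,156,45],.083)
im,m=snap('top','t2.png')
hsv=cv2.cvtColor(im,cv2.COLOR_BGR2HSV); k=cv2.inRange(hsv,(5,150,70),(16,255,255)); k[:185]=0;k[255:]=0;k[:,:215]=0;k[:,300:]=0
c=max(cv2.findContours(k,0,2)[0],key=cv2.contourArea); e=cv2.fitEllipse(cv2.convexHull(c)); print(e,plane(m,[e[0]],150))
H=np.array([545.5,-116]);D=H+R2(.083)@[0,45]; print('dock',D,'peg tops',proj(m,[[*(H+R2(.083)@[x,16]),40] for x in(-30,30)]))
cv2.imwrite('pics/t2c.png',cv2.resize(im[175:275,205:385],None,fx=4.4,fy=4.4,interpolation=cv2.INTER_CUBIC))
E
```

```text
t 2.98 at [514.6 156.8  47.8] shift [-0.0005 -0.0022  0.0028] turn 3.2 toolyaw 7.9 j [-0.7   0.38  0.43  1.85 -0.19  0.94 -0.06]
((258.9323425292969, 218.84681701660156), (46.25348663330078, 46.93239974975586), 146.60292053222656) [[528.68069421  36.63055352 150.        ]]
dock [541.76928693 -71.15491354] peg tops [[307.60740793 225.70136819]
 [305.95728327 205.53301515]]
```

View pics/t2c.png

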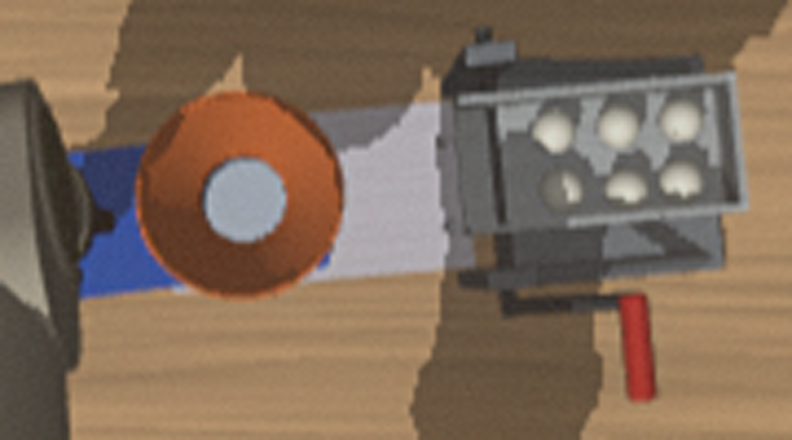

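```bash
python3 - <<'E'
from h import *
to([528.5,88.8,47.8],.083)
E
```

```text
t 3.03 at [514.6 156.8  47.8] shift [-0.0693  0.0044 -0.    ] turn 3.2 toolyaw 7.9 j [-0.7   0.38  0.43  1.85 -0.19  0.94 -0.06]
```

Emit:
jog_arm:
  targets:
    - [-0.007, 0.0005, 0, 0.3, 0.01]
    - [-0.014, 0.001, 0, 0.6, 0.01]
    - [-0.021, 0.0015, 0, 1, 0.01]
    - [-0.028, 0.002, 0, 1.3, 0.01]
    - [-0.035, 0.0022, 0, 1.6, 0.01]

```text
t: 3.45
ee_pos: [521.5, 124.1, 47.8]
orientation: [0.667, 0.745, 0.003, 0.0]
wrist_force: [-0.6, 5.6, 6.8]
grip_width: 15.7
grasp_force: 40.1
```

Emit:
jog_arm:
  targets:
    - [-0.007, 0.0005, 0, 0.3, 0.01]
    - [-0.014, 0.001, 0, 0.6, 0.01]
    - [-0.021, 0.0015, 0, 1, 0.01]
    - [-0.028, 0.002, 0, 1.3, 0.01]
    - [-0.034, 0.0022, 0, 1.6, 0.01]

```text
t: 3.87
ee_pos: [527.6, 90.2, 47.9]
orientation: [0.677, 0.736, 0.003, 0.0]
wrist_force: [-0.2, 5.4, 6.5]
grip_width: 15.7
grasp_force: 40.2
```

```bash
cat >> h.py <<'E'
def fun(im,m):
    hsv=cv2.cvtColor(im,cv2.COLOR_BGR2HSV); k=cv2.inRange(hsv,(5,150,60),(16,255,255)); k[:180]=0;k[255:]=0;k[:,:215]=0;k[:,330:]=0
    c=max(cv2.findContours(k,0,2)[0],key=cv2.contourArea); e=cv2.fitEllipse(cv2.convexHull(c)); p=plane(m,[e[0]],150)[0]
    print('funnel',np.round(e[0],1),np.round(e[1],1),p.round(1),'in stand',(R2(-.083)@(p[:2]-[545.5,-116])).round(1))
E
python3 - <<'E'
from h import *
to([528.5,88.8,47.8],.083); print(sensors.state()['wrist_force'],sensors.state()['wrist_torque'])
im,m=snap('top','t3.png'); fun(im,m)
a=cv2.resize(im[175:275,225:385],None,fx=4.4,fy=4.4,interpolation=cv2.INTER_CUBIC)
im,m=snap('scene','s3.png'); P=proj(m,[[541,-60,40]])[0].astype(int);print(P)
b=cv2.resize(im[P[1]-45:P[1]+45,P[0]-70:P[0]+70],(704,453),interpolation=cv2.INTER_CUBIC)
cv2.imwrite('pics/c3.png',cv2.resize(np.vstack([a[:,:704],b]),None,fx=.67,fy=.67))
E
```

```text
t 3.87 at [527.6  90.2  47.9] shift [-0.0014  0.0008  0.0001] turn 0.0 toolyaw 4.8 j [-0.61  0.38  0.46  1.86 -0.21  0.94  0.03]
[-0.18199227  5.42322443  6.49788714] [ 0.85414617  0.49075251 -0.08167665]
funnel [284.1 216.6] [46.  46.6] [535.1 -30.5 150. ] in stand [-3.3 86.1]
[278 246]
```

View pics/c3.png

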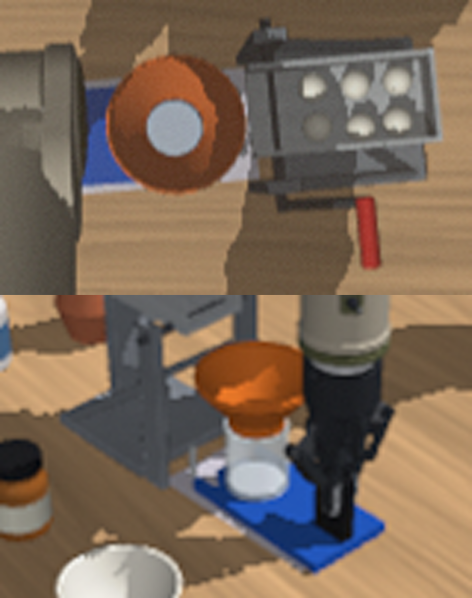

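```bash
python3 - <<'E'
from h import *
m=optics.camera_model('top')
c=lambda L:[[205+(x+.5)/4.4-.5,175+(y+.5)/4.4-.5] for x,y in L]
f=lambda p:(R2(-.083)@(p[:,:2]-[545.5,-116]).T).T.round(1).tolist()
print('sheet t2 stand',f(plane(m,c([(340,112),(440,102),(180,292),(340,278.7),(445,270)]),0.5)))
im=cv2.imread('pics/t3.png'); 
for x in (254,257,260): print(x,[(y,*im[y,x].tolist()) for y in list(range(198,206))+list(range(233,242))])
print('sled edges',f(plane(m,[[257,203],[257,236.5]],12)))
to([0,0,0])
E
```

```text
sheet t2 stand [[55.3, 85.1], [57.0, 14.8], [-61.0, 205.1], [-60.4, 94.0], [-60.0, 20.9]]
254 [(198, 62, 81, 100), (199, 67, 86, 105), (200, 63, 84, 105), (201, 66, 88, 107), (202, 89, 98, 110), (203, 117, 113, 119), (204, 112, 102, 105), (205, 102, 76, 70), (233, 156, 84, 62), (234, 155, 84, 60), (235, 154, 81, 57), (236, 155, 82, 56), (237, 162, 107, 90), (238, 177, 155, 151), (239, 188, 183, 188), (240, 162, 167, 182), (241, 104, 137, 169)]
257 [(198, 63, 84, 103), (199, 62, 82, 101), (200, 64, 86, 106), (201, 70, 89, 108), (202, 95, 100, 111), (203, 117, 117, 121), (204, 110, 102, 103), (205, 100, 68, 61), (233, 152, 85, 61), (234, 153, 84, 59), (235, 152, 83, 60), (236, 153, 84, 64), (237, 159, 117, 106), (238, 177, 165, 165), (239, 174, 174, 182), (240, 142, 154, 173), (241, 97, 130, 163)]
260 [(198, 63, 83, 102), (199, 64, 83, 102), (200, 56, 78, 100), (201, 74, 89, 107), (202, 100, 105, 112), (203, 113, 112, 116), (204, 107, 94, 98), (205, 97, 62, 55), (233, 154, 86, 63), (234, 154, 84, 61), (235, 152, 80, 56), (236, 149, 80, 59), (237, 165, 133, 132), (238, 181, 178, 184), (239, 163, 165, 175), (240, 126, 146, 169), (241, 98, 133, 164)]
sled edges [[51.0, 161.4], [-50.2, 168.8]]
t 3.97 at [527.8  88.5  47.8] shift [-0.0453 -0.5334  0.0453] turn 0.0 toolyaw 4.7 j [-0.61  0.38  0.46  1.86 -0.21  0.94  0.03]
```

Emit:
jog_arm:
  targets:
    - [-0.005, 0, 0, 0, 0.01]
    - [-0.01, 0, 0, 0, 0.01]
    - [-0.015, 0, 0, 0, 0.01]
    - [-0.02, 0, 0, 0, 0.01]
    - [-0.025, 0, 0, 0, 0.01]

```text
t: 4.38
ee_pos: [529.6, 65.6, 47.8]
orientation: [0.677, 0.736, 0.003, 0.0]
wrist_force: [0.3, 5.8, 7.2]
grip_width: 15.8
grasp_force: 40.4
```

Emit:
jog_arm:
  targets:
    - [-0.004, 0, 0, 0, 0.01]
    - [-0.008, 0, 0, 0, 0.01]
    - [-0.011, 0, 0, 0, 0.01]
    - [-0.014, 0, 0, 0, 0.01]

```text
t: 4.72
ee_pos: [530.8, 51.6, 47.8]
orientation: [0.677, 0.736, 0.003, 0.0]
wrist_force: [-0.4, 6.0, 7.3]
grip_width: 15.5
grasp_force: 40.4
```

```bash
python3 - <<'E'
from h import *
to([0,0,0]); print(sensors.state()['wrist_force'],sensors.state()['wrist_torque'])
im,m=snap('top','t4.png'); fun(im,m)
E
```

```text
t 4.72 at [530.8  51.6  47.8] shift [-0.007  -0.5335  0.0454] turn 0.0 toolyaw 4.8 j [-0.55  0.38  0.47  1.86 -0.21  0.94  0.11]
[-0.40245191  5.95749246  7.27330939] [ 0.91246035  0.50083208 -0.1103144 ]
funnel [298.3 215.6] [45.6 46.5] [538.1 -68.6 150. ] in stand [-3.4 47.9]
```

Emit:
jog_arm:
  targets:
    - [-0.001, 0, 0, 0, 0.01]
    - [-0.002, 0, 0, 0, 0.01]
    - [-0.003, 0, 0, 0, 0.01]

```text
t: 5.02
ee_pos: [530.8, 50.6, 47.8]
orientation: [0.676, 0.737, 0.003, -0.0]
wrist_force: [-2.4, 12.8, 9.5]
grip_width: 15.4
grasp_force: 40.6
```

Emit:
jog_arm:
  targets:
    - [-0.001, 0, 0, 0, 0.01]
    - [-0.002, 0, 0, 0, 0.01]
    - [-0.002, 0, 0, 0, 0.01]

```text
t: 5.27
ee_pos: [530.6, 50.4, 47.8]
orientation: [0.676, 0.737, 0.004, -0.001]
wrist_force: [-3.0, 15.2, 9.6]
grip_width: 15.5
grasp_force: 40.7
```

Emit:
jog_arm:
  targets:
    - [-0.002, 0, 0, 0, 0.01]
    - [-0.004, 0, 0, 0, 0.01]
    - [-0.005, 0, 0, 0, 0.01]
    - [-0.005, 0, 0, 0, 0.01]

```text
t: 5.6
ee_pos: [529.9, 49.9, 47.8]
orientation: [0.674, 0.739, 0.005, -0.004]
wrist_force: [-9.2, 27.1, 13.9]
grip_width: 15.5
grasp_force: 41.3
```

```bash
python3 - <<'E'
from h import *
to([0,0,0]); print(sensors.state()['wrist_force'],sensors.state()['wrist_torque'])
im,m=snap('top','t5.png'); fun(im,m)
E
```

```text
t 5.6 at [529.9  49.9  47.8] shift [-0.002  -0.5324  0.0467] turn 0.0 toolyaw 5.2 j [-0.53  0.38  0.47  1.86 -0.22  0.94  0.13]
[-9.18777539 27.06773456 13.90986849] [ 5.04626317  1.90368569 -0.34686681]
funnel [298.9 215.6] [45.9 46.5] [538.1 -70.1 150. ] in stand [-3.6 46.4]
```

Emit:
jog_arm:
  targets:
    - [0.004, 0, 0, 0, 0.05]
    - [0.004, 0, 0, 0, 0.05]
    - [0.004, 0, -0.03, 0, 0.05]
    - [0.004, 0, -0.055, 0, 0.05]
    - [0.025, 0, -0.06, 0, 0.05]

```text
t: 6.07
ee_pos: [530.9, 58.6, 110.2]
orientation: [0.681, 0.733, 0.002, 0.003]
wrist_force: [1.8, -0.5, 0.1]
grip_width: 50.1
grasp_force: 0.0
```

Emit:
jog_arm:
  targets:
    - [0.025, 0, 0, 0, 0]
    - [0.03, 0, 0, 0, 0]
    - [0.03, 0, 0.03, 0, 0]
    - [0.03, 0, 0.06, 0, 0]
    - [0.03, 0, 0.084, 0, 0]

```text
t: 6.48
ee_pos: [525.4, 93.5, 20.4]
orientation: [0.678, 0.735, 0.0, 0.0]
wrist_force: [-0.8, 0.1, -0.5]
grip_width: -0.2
grasp_force: 0.0
```

Emit:
jog_arm:
  targets:
    - [0, 0, 0, 0, 0]
    - [0, 0, 0, 0, 0]

```text
t: 6.65
ee_pos: [524.7, 93.0, 21.0]
orientation: [0.678, 0.735, -0.001, -0.0]
wrist_force: [-0.5, 0.3, 0.2]
grip_width: -0.6
grasp_force: 0.0
```

```bash
python3 - <<'E'
from h import *
to([528.5,79,22],.083); print(sensors.state()['wrist_force'],sensors.state()['grip_width'])
im,m=snap('top','t6.png'); fun(im,m)
E
```

```text
t 6.65 at [524.7  93.   21. ] shift [-0.0143  0.0027 -0.001 ] turn -0.1 toolyaw 4.6 j [-0.6   0.42  0.44  1.88 -0.23  0.89  0.03]
[-0.47697282  0.34321383  0.22393084] -0.5589960571955461
funnel [298.9 215.5] [45.6 46.1] [538.4 -70.  150. ] in stand [-3.3 46.4]
```

Emit:
jog_arm:
  targets:
    - [0, 0.0025, 0, 0, 0]
    - [-0.006, 0.0025, 0, 0, 0]
    - [-0.01, 0.0025, 0, 0, 0]
    - [-0.013, 0.0025, 0, 0, 0]
    - [-0.015, 0.0025, 0, 0, 0]

```text
t: 7.12
ee_pos: [529.6, 82.1, 22.6]
orientation: [0.677, 0.736, 0.002, -0.001]
wrist_force: [-2.6, 14.9, 6.3]
grip_width: 0.3
grasp_force: 0.0
```

Emit:
jog_arm:
  targets:
    - [-0.001, 0, 0, 0, 0]
    - [-0.002, 0, 0, 0, 0]
    - [-0.003, 0, 0, 0, 0]

```text
t: 7.37
ee_pos: [529.4, 82.0, 22.6]
orientation: [0.676, 0.737, 0.003, -0.002]
wrist_force: [-4.4, 19.5, 7.8]
grip_width: 0.2
grasp_force: 0.0
```

Emit:
jog_arm:
  targets:
    - [0.02, 0, 0, 0, 0]
    - [0.03, 0, -0.03, 0, 0]
    - [0.03, 0, -0.07, 0, 0]
    - [0.03, 0, -0.11, 0, 0]
    - [0.03, 0, -0.15, 0, 0]

```text
t: 7.78
ee_pos: [526.5, 105.6, 173.4]
orientation: [0.678, 0.735, -0.0, 0.0]
wrist_force: [1.0, 0.7, 0.5]
grip_width: -0.1
grasp_force: 0.0
```

Emit:
jog_arm:
  targets:
    - [0.03, 0, -0.04, 0, 0]
    - [0.06, 0, -0.08, 0, 0]
    - [0.09, 0, -0.12, 0, 0]
    - [0.09, 0, -0.14, 0, 0]

```text
t: 8.12
ee_pos: [518.2, 197.8, 311.7]
orientation: [0.677, 0.736, -0.0, -0.001]
wrist_force: [1.6, 0.2, 0.4]
grip_width: -0.0
grasp_force: 0.0
```

```bash
python3 - <<'E'
from h import *
to([435,-240,320],.083)
im,m=snap('top','t7.png'); fun(im,m)
a=cv2.resize(im[175:275,225:385],None,fx=4.4,fy=4.4,interpolation=cv2.INTER_CUBIC)
b,m=snap('wrist','w7.png')
cv2.imwrite('pics/c7.png',cv2.resize(np.hstack([cv2.resize(a,(704,440)),cv2.resize(b,(587,440))]),None,fx=.61,fy=.61))
E
```

```text
t 8.12 at [518.2 197.8 311.7] shift [-0.4293 -0.1195 -0.0086] turn 0.0 toolyaw 4.8 j [-0.79  0.21  0.45  1.44 -0.09  1.51 -0.26]
funnel [298.8 215.6] [45.6 46.5] [538.2 -69.7 150. ] in stand [-3.5 46.7]
```

View pics/c7.png

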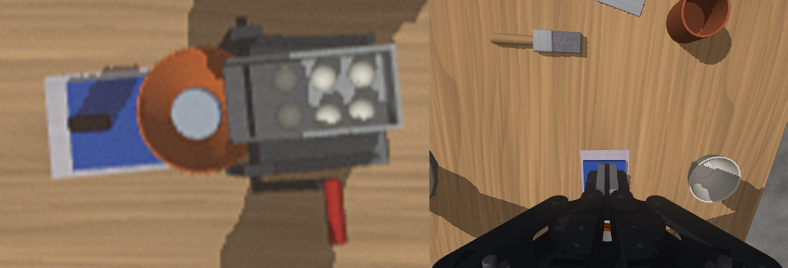

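```bash
python3 - <<'E'
from h import *
im=cv2.imread('pics/t7.png');m=optics.camera_model('top')
hsv=cv2.cvtColor(im,cv2.COLOR_BGR2HSV)
k=cv2.inRange(hsv,(100,90,30),(130,255,255)); k[:195]=0;k[245:]=0;k[:,:230]=0;k[:,275:]=0
E=[]
for r in range(208,234):
    x=np.where(k[r])[0]
    if len(x): E.append([x[0]-.5,r])
E=np.array(E,float); P=plane(m,E,12)
q=np.polyfit(P[:,0],P[:,1],1); print('tail slope yaw',np.arctan(q[0]),np.std(P[:,1]-np.polyval(q,P[:,0])))
S=(R2(-.083)@(P[:,:2]-[545.5,-116]).T).T; print(S[::3].round(1).tolist())
for s,lo in((1,'up'),):
    for x in(254,258,262): 
        y=np.where(k[:,x])[0]; print(x,y.min(),y.max(),(R2(-.083)@(plane(m,[[x,y.min()-.5],[x,y.max()+.5]],12)[:,:2]-[545.5,-116]).T).T.round(1).tolist())
E
```

```text
tail slope yaw 0.11497661821751255 18.221614550422522
[[37.6, 185.2], [28.5, 185.8], [19.4, 186.5], [10.1, 184.1], [-2.7, 136.5], [-11.1, 146.2], [-17.1, 186.1], [-26.4, 183.7], [-35.4, 184.4]]
254 206 237 [[44.1, 171.0], [-52.5, 178.0]]
258 205 237 [[46.3, 158.7], [-53.4, 166.0]]
262 206 237 [[42.3, 146.8], [-54.4, 154.0]]
```

Emit:
jog_arm:
  targets:
    - [-0.035, -0.02, -0.015, 0, 0]
    - [-0.07, -0.04, -0.033, 0, 0]
    - [-0.105, -0.06, -0.033, 0, 0]
    - [-0.14, -0.08, -0.033, 0, 0]
    - [-0.175, -0.1, -0.033, 0, 0]

```text
t: 8.63
ee_pos: [433.0, 10.4, 343.5]
orientation: [0.678, 0.735, 0.001, 0.0]
wrist_force: [0.5, -0.9, 0.8]
grip_width: -0.1
grasp_force: 0.0
```

Emit:
jog_arm:
  targets:
    - [-0.04, -0.005, 0, 0, 0]
    - [-0.08, -0.009, 0, 0, 0]
    - [-0.12, -0.009, 0, 0, 0]
    - [-0.16, -0.009, 0, 0, 0]
    - [-0.2, -0.009, 0, 0, 0]

```text
t: 9.05
ee_pos: [440.3, -189.9, 343.8]
orientation: [0.678, 0.735, 0.001, 0.0]
wrist_force: [1.7, 0.3, -1.2]
grip_width: 0.1
grasp_force: 0.0
```

```bash
python3 - <<'E'
from h import *
to([444.6,-230,262],.083)
E
```

```text
t 9.05 at [ 440.3 -189.9  343.8] shift [-0.0404  0.0009  0.0818] turn -0.1 toolyaw 4.6 j [-0.49  0.01  0.85  1.57 -0.01  1.56  0.44]
```

Emit:
jog_arm:
  targets:
    - [-0.04, 0.001, 0, 0, 0]
    - [-0.042, 0.001, 0.02, 0, 0]
    - [-0.042, 0.001, 0.05, 0, 0]
    - [-0.042, 0.001, 0.08, 0, 0]
    - [-0.042, 0.001, 0.08, 0, 0]

```text
t: 9.47
ee_pos: [442.6, -228.3, 258.3]
orientation: [0.678, 0.735, -0.002, -0.004]
wrist_force: [0.5, 0.2, -1.2]
grip_width: -0.1
grasp_force: 0.0
```

```bash
python3 - <<'E'
from h import *
to([444.6,-230,262],.083)
im,m=snap('scene','s8.png')
P=proj(m,[[444,-190,280]])[0].astype(int);x0=max(P[0]-60,0);y0=max(P[1]-60,0)
cv2.imwrite('pics/c8.png',cv2.resize(im[y0:y0+130,x0:x0+140],None,fx=4,fy=4,interpolation=cv2.INTER_CUBIC))
E
```

```text
t 9.47 at [ 442.6 -228.3  258.3] shift [-0.0018  0.0018 -0.0037] turn -0.2 toolyaw 4.6 j [-0.41  0.12  0.91  1.69 -0.09  1.39  0.59]
```

View pics/c8.png

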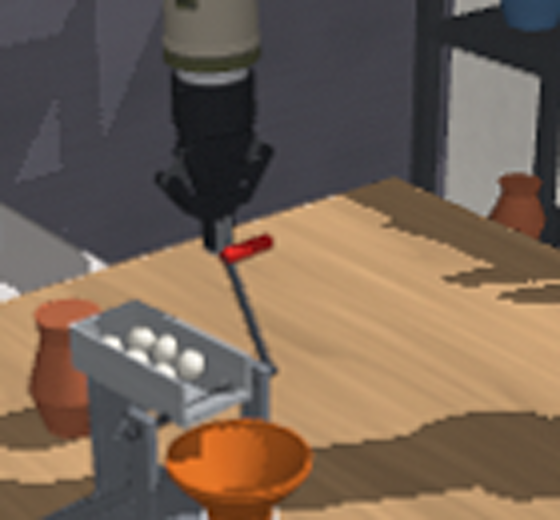

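Emit:
jog_arm:
  targets:
    - [0.01, 0, -0.002, 0, 0]
    - [0.02, 0, -0.003, 0, 0]
    - [0.03, 0, -0.004, 0, 0]
    - [0.038, 0, -0.004, 0, 0]
    - [0.046, 0, -0.005, 0, 0]

```text
t: 9.93
ee_pos: [443.1, -185.7, 271.9]
orientation: [0.679, 0.734, 0.001, 0.003]
wrist_force: [0.3, -8.7, 5.0]
grip_width: -0.1
grasp_force: 3.8
```

Emit:
jog_arm:
  targets:
    - [0.006, 0, -0.002, 0, 0]
    - [0.012, 0, -0.004, 0, 0]
    - [0.018, 0, -0.005, 0, 0]
    - [0.024, 0, -0.006, 0, 0]
    - [0.03, 0, -0.007, 0, 0]

```text
t: 10.35
ee_pos: [440.2, -153.8, 277.4]
orientation: [0.678, 0.735, 0.001, 0.001]
wrist_force: [0.6, -2.4, 1.7]
grip_width: 0.2
grasp_force: 1.6
```

```bash
cat >> h.py <<'E'
def balls(f):
    to([0,0,0]); s=sensors.state(); print('F',s['wrist_force'].round(1),'TCP in stand',(R2(-.083)@(s['ee_pos'][:2]-[545.5,-116])).round(1))
    a,m=snap('top',f+'t.png'); fun(a,m); b,m=snap('scene',f+'s.png')
    P=proj(m,[[530,-100,180]])[0].astype(int)
    cv2.imwrite('pics/'+f+'.png',np.hstack([cv2.resize(a[175:275,225:385],(512,320),interpolation=cv2.INTER_CUBIC),cv2.resize(b[P[1]-64:P[1]+64,P[0]-56:P[0]+56],(280,320),interpolation=cv2.INTER_CUBIC)]))
E
python3 - <<'E'
from h import *
balls('b1')
E
```

```text
t 10.35 at [ 440.2 -153.8  277.4] shift [ 0.1888 -0.4273  0.2759] turn 0.0 toolyaw 4.6 j [-0.54 -0.02  0.81  1.73  0.01  1.41  0.35]
F [ 0.6 -2.4  1.7] TCP in stand [-108.   -28.9]
funnel [298.8 215.6] [45.5 46.9] [538.  -69.8 150. ] in stand [-3.6 46.6]
```

Emit:
jog_arm:
  targets:
    - [0.005, 0, 0.002, 0, 0]
    - [0.01, 0, 0.004, 0, 0]
    - [0.014, 0, 0.005, 0, 0]
    - [0.018, 0, 0.006, 0, 0]
    - [0.022, 0, 0.007, 0, 0]

```text
t: 10.87
ee_pos: [437.7, -130.5, 268.0]
orientation: [0.678, 0.735, -0.0, -0.0]
wrist_force: [-0.8, -1.6, 0.5]
grip_width: 0.5
grasp_force: 1.0
```

Emit:
jog_arm:
  targets:
    - [0.004, 0, 0.002, 0, 0]
    - [0.008, 0, 0.003, 0, 0]
    - [0.012, 0, 0.005, 0, 0]
    - [0.016, 0, 0.006, 0, 0]
    - [0.02, 0, 0.008, 0, 0]

```text
t: 11.28
ee_pos: [436.2, -110.7, 260.2]
orientation: [0.678, 0.735, -0.0, -0.0]
wrist_force: [-0.1, -1.2, 1.4]
grip_width: -0.2
grasp_force: 0.8
```

Emit:
jog_arm:
  targets:
    - [0.004, 0, 0.002, 0, 0]
    - [0.008, 0, 0.004, 0, 0]
    - [0.012, 0, 0.006, 0, 0]
    - [0.015, 0, 0.007, 0, 0]
    - [0.016, 0, 0.007, 0, 0]

```text
t: 11.7
ee_pos: [434.7, -94.5, 252.8]
orientation: [0.677, 0.736, -0.0, -0.0]
wrist_force: [0.7, -2.5, -0.8]
grip_width: -0.2
grasp_force: 0.6
```

```bash
python3 - <<'E'
from h import *
balls('b2')
E
```

```text
t 11.7 at [434.7 -94.5 252.8] shift [ 0.1299 -0.4252  0.2532] turn 0.0 toolyaw 4.7 j [-0.61 -0.06  0.73  1.82  0.04  1.37  0.19]
F [ 0.7 -2.5 -0.8] TCP in stand [-108.7   30.6]
funnel [298.5 215.3] [45.  46.8] [538.9 -69.1 150. ] in stand [-2.7 47.3]
```

View pics/b2.png

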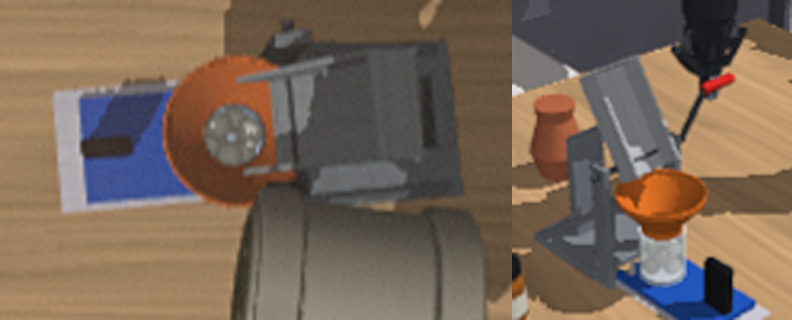

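Emit:
jog_arm:
  targets:
    - [-0.008, 0, -0.002, 0, 0]
    - [-0.016, 0, -0.004, 0, 0]
    - [-0.024, 0, -0.006, 0, 0]
    - [-0.032, 0, -0.008, 0, 0]
    - [-0.04, 0, -0.01, 0, 0]

```text
t: 12.22
ee_pos: [438.3, -136.4, 263.7]
orientation: [0.678, 0.735, 0.0, 0.0]
wrist_force: [0.6, -0.6, 0.6]
grip_width: -0.1
grasp_force: 0.0
```

Emit:
jog_arm:
  targets:
    - [-0.008, 0, -0.001, 0, 0]
    - [-0.016, 0, -0.002, 0, 0]
    - [-0.024, 0, -0.002, 0, 0]
    - [-0.032, 0, -0.002, 0, 0]
    - [-0.04, 0, -0.002, 0, 0]

```text
t: 12.63
ee_pos: [441.4, -175.9, 265.2]
orientation: [0.678, 0.735, -0.0, 0.0]
wrist_force: [-0.3, -1.3, 0.2]
grip_width: -0.3
grasp_force: 0.5
```

Emit:
jog_arm:
  targets:
    - [-0.008, 0, 0, 0, 0]
    - [-0.016, 0, 0, 0, 0]
    - [-0.024, 0, 0, 0, 0]
    - [-0.036, 0, 0, 0, 0]
    - [-0.05, 0, 0, 0, 0]

```text
t: 13.05
ee_pos: [445.8, -224.9, 265.2]
orientation: [0.677, 0.736, 0.0, -0.0]
wrist_force: [-0.0, 0.2, -1.4]
grip_width: -0.1
grasp_force: 0.0
```

Emit:
jog_arm:
  targets:
    - [-0.02, 0, 0, 0, 0]
    - [-0.04, 0, 0, 0, 0]
    - [-0.06, 0, 0, 0, 0]
    - [-0.06, 0, 0, 0, 0]
    - [-0.06, 0, 0, 0, 0]

```text
t: 13.47
ee_pos: [449.9, -285.9, 265.0]
orientation: [0.679, 0.735, -0.001, -0.0]
wrist_force: [-0.3, -0.0, -0.4]
grip_width: 0.6
grasp_force: 0.0
```

Emit:
jog_arm:
  targets:
    - [0, 0, 0, 0, 0]
    - [0, 0, 0, 0, 0]
    - [0, 0, 0, 0, 0]
    - [0, 0, 0, 0, 0]
    - [0, 0, 0, 0, 0]

```text
t: 13.88
ee_pos: [450.7, -284.0, 265.4]
orientation: [0.677, 0.736, 0.0, 0.0]
wrist_force: [-0.7, 0.6, -0.7]
grip_width: -0.2
grasp_force: 0.0
```

```bash
python3 - <<'E'
from h import *
balls('b3')
a=cv2.imread('pics/b3t.png'); z=cv2.imread('pics/top0.png'); k=[cv2.inRange(cv2.cvtColor(i,cv2.COLOR_BGR2HSV),(0,150,90),(8,255,255))[235:275,335:365] for i in(z,a)]
print([np.argwhere(q).mean(0) for q in k])
E
```

```text
t 13.88 at [ 450.7 -284.   265.4] shift [ 0.3201 -0.4258  0.2653] turn 0.0 toolyaw 4.7 j [-0.29  0.23  0.95  1.6  -0.19  1.41  0.76]
F [-0.7  0.6 -0.7] TCP in stand [-108.4 -159.5]
funnel [299.1 215.5] [46.1 47.3] [538.3 -70.5 150. ] in stand [-3.4 45.9]
[array([18.45833333, 14.45833333]), array([18.672, 14.904])]
```

View pics/b3.png

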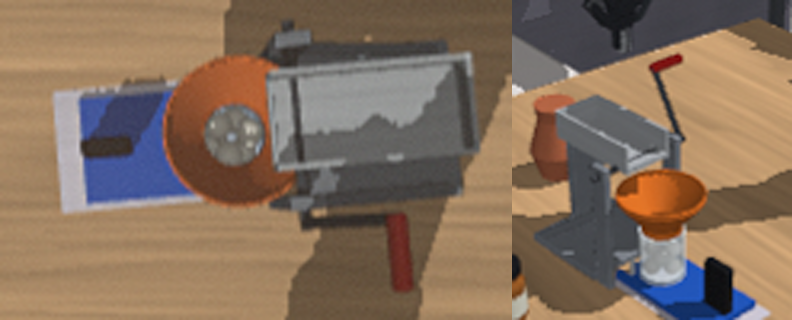

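The pan is empty and level again, the balls are in the jar under the funnel, and the sled is home with the arm clear.

```bash
python3 -c "
from cell import ctrl; print(ctrl.hand_in())"
```

```text
the job is handed in; nothing more can be done
None
```

I handed the job in at about 14 s of robot time: by the last camera images the sled is home on the pegs, the pan is empty and back down level, and the balls are in the jar (I did not count all six). I moved no other object on the bench, though I did not compare their positions afterwards.

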